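Put the hand tools back in the routed tool tray

TASK

Clear the bench mat at the end of the job: put the block plane, the marking gauge, the tape measure and the square back in the tool tray, each in the recess cut to its own outline, lying flat on the bottom of the recess and turned as the outline shows. Lower the tools in, do not drop them, and leave the glue bottle and the timber offcut where they are.

Things in the scene. Friction and masses are not known exactly. Their poses are not given: they have to be found in the camera images.
- plane_center (a point): block plane, dark steel body with brass cap and front knob, standing on its sole: 136 long (x) x 46 wide (y), about 51 mm high, 0.55 kg. The point is on its middle, 22 mm above the sole. x runs along it to the toe with the knob, z up. The side cheeks are flat and 30 mm high at the middle: grip across y. It starts on a 3 mm thick bench mat like the other tools.
- gauge_center (a point): wooden marking gauge: pale square stem 140 long (x), 18 x 18 mm, through the middle of a dark fence block 26 (x) x 50 (y) x 48 mm high with brass strips; brass thumbscrew on top, up to 63 mm high. 0.12 kg. The point is the middle of the fence, 24 mm above its underside; the fence alone rests on the surface, the stem floats 15 mm above it. Grip the fence across y, its 50 mm.
- tape_center (a point): pocket tape measure, blue rounded case lying on its side, 70 (x) x 52 (y) x 34 mm high, grey and white disc on top. 0.18 kg. The point is the middle of the case, 17 mm above its underside. x runs to the end with the small steel hook. Grip across y.
- square_center (a point): small engineer's square lying flat, an L: thick steel stock 25 (x) x 76 (y) x 20 mm high, and a thin blade 75 long (x) x 18 wide x 2 mm thick that runs to +x from the +y end of the stock, half-way up it. 0.30 kg. The point lies in the crook of the L, 10 mm above the underside: the stock's middle is 20 mm from it to -x, at y = 0. Grip the stock at its middle, across x (25 mm); the blade meets it only from y = 20 to 38 mm.
- plane_place (a point): where plane_center belongs (22 mm above the recess floor). Fixed tray insert, 166 x 112 mm charcoal board, with a honey-yellow recess 8 mm deep and 7 mm larger than the tool all round; board top 24 mm, recess floor 16 mm above the bench. The four inserts lie two by two in a wooden tray, rim 26 mm high. This one: long rectangular recess, 150 (x) x 60 (y) mm. Either way round.
- gauge_place (a point): where gauge_center belongs (24 mm above the recess floor): insert as at plane_place, with a cross-shaped recess: a slot 154 (x) x 32 (y) mm for the stem, crossed at its middle by one 40 (x) x 64 (y) mm for the fence. Either way round.
- tape_place (a point): where tape_center belongs (17 mm above the recess floor): insert as at plane_place, with the short, nearly square recess, 84 (x) x 66 (y) mm. Either way round.
- square_place (a point): where square_center belongs (10 mm above the recess floor): insert as at plane_place, with the L-shaped recess: the stock's part 39 (x) x 90 (y) mm, its middle 20 mm to -x of this point, and the blade's part 32 mm wide running to +x at the +y end. x and y must match the square's.
- glue_center (a point): bystander: white glue bottle with orange cap and pale label, 52 mm across, 165 mm high, standing between tray and mat. The point is on its axis 80 mm above the bench.
- offcut_center (a point): bystander: red-brown hardwood offcut, 105 (x) x 36 (y) x 22 mm high, lying on the bench between tray and mat. The point is its middle.

How it is judged:
By the outcome, as a careful person would: the job done as asked, in the order asked, and still so for the second after the job is handed in, with the robot touching nothing.
It also fails if it takes over 122 s, if anything falls off the work surface, if the arm or the gripper's body presses on something with over 40 N, if the wrist force passes 120 N, or if a joint passes its speed limit or range.

ROBOT

A 7-joint arm with a two-finger parallel gripper is mounted at the origin on the work surface. World frame = base frame: x ahead of the robot, y to its left, z up, the work surface at z = 0. Lengths are in m, angles in rad, forces in N, time in s.
With the tool pointing down it reaches from about 0.4 to 0.85 m from the base axis. Payload 4.5 kg.
Tool frame: the origin (TCP) lies midway between the tips of the shut fingers; the grasp point (between the pads) lies pinch_z behind it (pinch_z is the distance from the TCP to the grasp point, in m); z points along the fingers, y is the direction in which the jaws open and shut (so a half turn about z gives the same grasp; the last joint's range is limited). The gripper opens to 85 mm and grips with 20 to 120 N. Pads are 22 mm wide; open, the fingers measure 114 mm over their backs; the gripper's body (76 mm by 85 mm) begins 54 mm behind the grasp point. The pads swing forward as they close: fully open they stand 13 mm farther back than shut.
Start: joints at [-1.067, 0.689, -0.195, 1.565, 0.157, 0.902, -0.215], TCP at [0.283, 0.557, 0.231] pointing down, gripper open.
Joint ranges: [-3.01, 3.01], [-0.46, 2.08], [-1.47, 1.51], [0.13, 2.56], [-1, 4.14], [0.04, 2.09], [-2.66, 2.66]. Speed limits (rad/s): [2.57, 2.57, 3.14, 3.14, 3.14, 3.14, 3.14].

INTERFACE

Orientations are given as a 3x3 rotation matrix whose columns are the frame's x, y, z axes.
In Python, from bench import move_to, move_straight, goto_joints, set_gripper, sleep, inverse_kinematics, get_state, capture, camera_model, IKError, sign_off, search_frame, pinch_z gives the robot as it stands. Calls block until the motion is done:
- move_to(position, orientation): joint-space move of the TCP to a pose.
- move_straight(position, rotation=None, speed=0.15, f_stop=None): straight line of the TCP; rotation=None keeps the orientation; speed is the mean speed in m/s. With f_stop (N) it stops when the force on the tool has changed by that much, and returns True; else False.
- goto_joints(angles): joint-space move.
- set_gripper(opening, effort=None): opening from 0.0 (shut) to 1.0 (fully open); effort is the grip in N (None keeps the last); returns when the fingers have stopped.
- sleep(seconds).
- inverse_kinematics(position, orientation): joint angles nearest the present ones, or None.
- get_state(): the state.
- capture(name): name is "scene" or "top"; returns the picture (480x640x3 uint8, red, green, blue); there is no depth.
- camera_model(name): a dict with "mtx" (3x3 intrinsics, pixels), "R" (3x3) and "t" (3): a world point X has camera coordinates R X + t. Camera axes: x right, y down, z forward; pixel columns grow to the right and rows downward; lengths in m; the calibration is good to about 2 mm. A picture is of the moment at which its call begins. camera_model takes no time and is no camera call.
A pose or a line that the arm cannot do raises IKError and nothing moves.
- sign_off(): hands the job in, once; it reports no verdict.
Trained networks look in the newest picture that a camera, given by its name, has taken for a name from the list of things; names that differ only in an ending like _2 or _b are one class to them, and where a whole thing is asked for, a point or a joint stands for the part that bears it (a point fixed in the world has none). Each returns a list of dicts, best first, with "score" (0 to 1); they miss things now and then, are a little off and sometimes report something else, mostly with a low value. They report only what shows in the picture. A call takes as long as a camera call.
- search_frame(camera, label): "xy" ([column, row] in pixels, amid what is visible of it).
The state is a dict: "time_s": time; "q": joint angles; "qd": joint speeds; "joint_torque": joint torques, N m; "tcp_pos": TCP position; "eef_rot": TCP orientation; "contact_force": force on the tool from outside, world axes, zero at the start; "ft_torque": the same for the moment, N m; "width": opening from 0.0 (shut) to 1.0 (fully open).
Only numpy, scipy, OpenCV 4.12 (cv2) and the standard library are available. Lean on these libraries where they do the work, as an engineer would, in place of code of your own. Each camera call takes 0.05 s, during which the arm holds its last target.

## Working session

There is one attempt and no reset: what is moved stays moved. The work goes in short steps, each a Python script; the robot and the scene stay as the last script left them, time stands still between calls to the robot, and variables do not carry over. Pictures are saved under pics/ and viewed, and the job is handed in when it is done.

```bash
mkdir -p pics; ls; cat > h.py <<'E'
import numpy as np, cv2
from bench import *
def save(cam,name,img=None):
    im=capture(cam) if img is None else img
    cv2.imwrite('pics/'+name+'.png',im[:,:,::-1]); return im
def pix2w(cam,uv,z):
    m=camera_model(cam);K=np.array(m['mtx']);R=np.array(m['R']);t=np.array(m['t'])
    d=R.T@np.linalg.inv(K)@np.array([uv[0],uv[1],1.]);c=-R.T@t
    return c+d*(z-c[2])/d[2]
def w2pix(cam,X):
    m=camera_model(cam);K=np.array(m['mtx']);R=np.array(m['R']);t=np.array(m['t'])
    p=K@(R@np.asarray(X,float)+t);return p[:2]/p[2]
E
python3 - <<'E'
from h import *
for c in('top','scene'):
    save(c,c+'0'); m=camera_model(c); print(c,np.round(m['mtx'],1).tolist(),'cam at',np.round(-np.array(m['R']).T@np.array(m['t']),3), np.round(m['R'],2).tolist())
    for n in ['plane_center','gauge_center','tape_center','square_center','plane_place','gauge_place','tape_place','square_place','glue_center','offcut_center']:
        print(n,[(round(d['score'],2),np.round(d['xy'],1).tolist()) for d in search_frame(c,n)][:3])
print(pinch_z,get_state())
E
```

```text
pics
top [[551.1, 0.0, 325.7], [0.0, 551.1, 241.4], [0.0, 0.0, 1.0]] cam at [0.455 0.011 1.107] [[-0.0, -1.0, -0.01], [-0.99, 0.01, -0.12], [0.12, 0.01, -0.99]]
plane_center [(0.86, [494.4, 311.4])]
gauge_center [(0.77, [494.8, 233.3])]
tape_center [(0.83, [399.6, 235.8])]
square_center [(0.9, [405.8, 321.0])]
plane_place [(0.87, [192.3, 309.5]), (0.49, [402.9, 238.0])]
gauge_place [(0.69, [253.9, 221.0])]
tape_place [(0.7, [245.8, 313.4])]
square_place [(0.89, [196.2, 218.9])]
glue_center [(0.93, [338.8, 184.4])]
offcut_center [(0.78, [343.4, 297.1]), (0.38, [196.8, 220.5])]
scene [[527.1, 0.0, 312.6], [0.0, 527.1, 242.3], [0.0, 0.0, 1.0]] cam at [ 1.156 -0.374  0.95 ] [[0.53, 0.85, -0.02], [0.65, -0.42, -0.64], [-0.55, 0.33, -0.77]]
plane_center [(0.89, [174.5, 293.8]), (0.68, [280.7, 304.3]), (0.49, [200.5, 349.0])]
gauge_center [(0.83, [200.0, 346.4]), (0.28, [301.6, 243.5])]
tape_center [(0.56, [280.6, 300.6])]
square_center [(0.67, [243.2, 258.9])]
plane_place [(0.57, [397.2, 189.3])]
gauge_place [(0.81, [401.1, 254.7])]
tape_place [(0.67, [358.1, 204.2]), (0.56, [174.5, 294.4]
[... 292 characters left out ...]
8]), 'qd': array([ 3.71249921e-04, -8.11013525e-04,  1.20075980e-04, -8.46758495e-05,
       -1.64682012e-04,  1.51448701e-03, -5.15102474e-04]), 'joint_torque': array([ 3.73414687e-04, -5.39552307e+01, -1.26705866e+00, -1.58891308e+01,
        9.95931186e-03,  1.41749857e-03,  1.07841774e-05]), 'tcp_pos': array([0.28294077, 0.55731076, 0.23133508]), 'eef_rot': array([[-8.91662259e-01,  4.52701243e-01,  3.21078915e-05],
       [ 4.52701244e-01,  8.91662255e-01,  8.44943917e-05],
       [ 9.62132120e-06,  8.98757426e-05, -9.99999996e-01]]), 'contact_force': array([-0.06918026, -0.38137913,  0.10444871]), 'ft_torque': array([ 0.02735293, -0.0564235 , -0.00976585]), 'width': 0.9997526363402499}
```

View pictures.

View pics/top0.png

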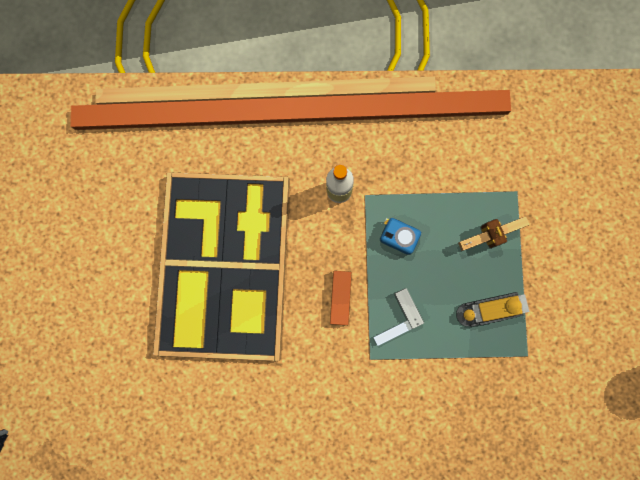

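View pics/scene0.png

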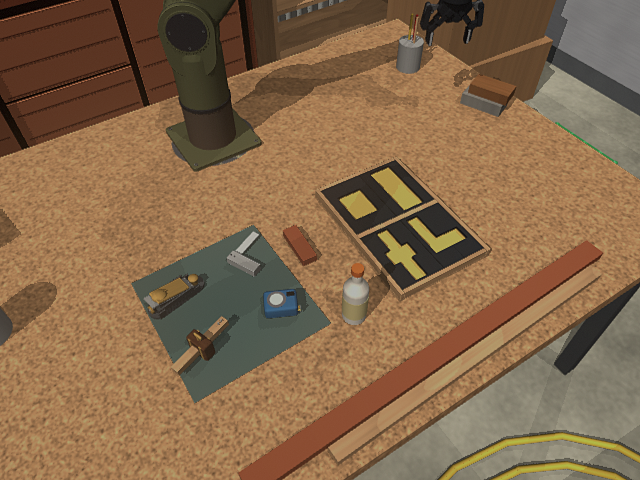

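```bash
python3 - <<'E'
import cv2
im=cv2.imread('pics/top0.png')
cv2.imwrite('pics/top0_tools.png',cv2.resize(im[170:370,350:550],None,fx=3,fy=3,interpolation=cv2.INTER_CUBIC))
cv2.imwrite('pics/top0_tray.png',cv2.resize(im[150:350,140:340],None,fx=3,fy=3,interpolation=cv2.INTER_CUBIC))
E
```

```text
(no output)
```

View pics/top0_tools.png

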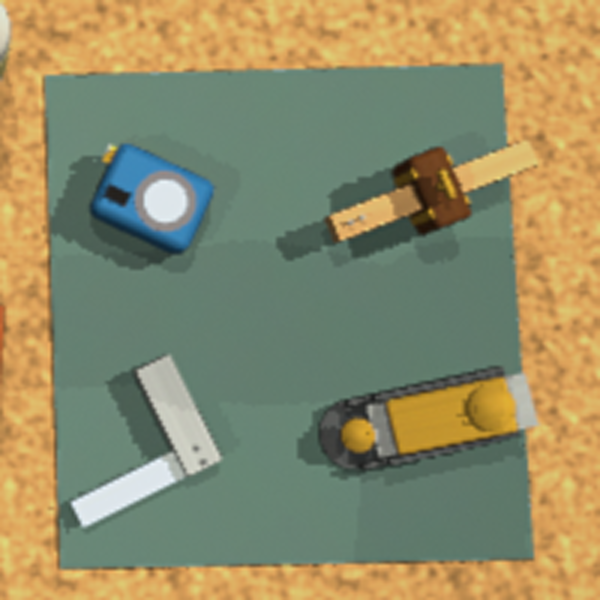

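View pics/top0_tray.png

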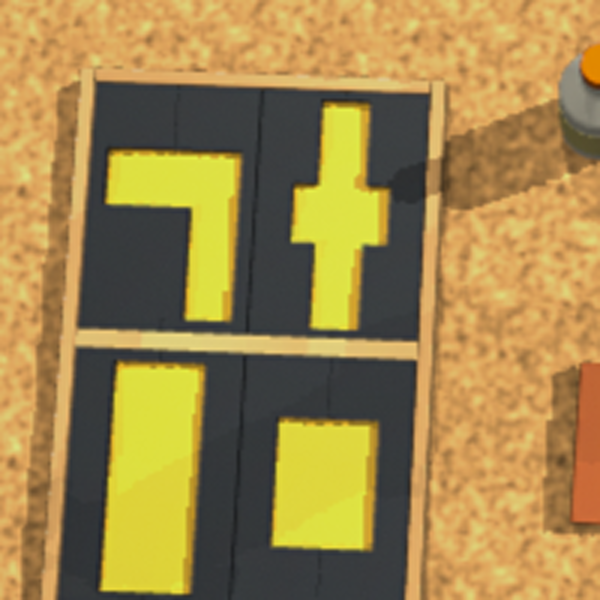

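```bash
cat > fit.py <<'E'
from h import *
from scipy.optimize import minimize
def box(x0,x1,y0,y1,z0,z1): return np.array([[x,y,z] for x in(x0,x1) for y in(y0,y1) for z in(z0,z1)])
mm=1e-3
# parts with z from underside
MOD={'plane':[box(-68,68,-23,23,0,20),box(-40,45,-23,23,0,30)],
'gauge':[box(-13,13,-25,25,0,48),box(-70,70,-9,9,15,33)],
'tape':[box(-35,35,-26,26,0,34)],
'square':[box(-32.5,-7.5,-38,38,0,20),box(-7.5,67.5,20,38,9,11)],
'plane_place':[box(-75,75,-30,30,8,8)],
'gauge_place':[box(-77,77,-16,16,8,8),box(-20,20,-32,32,8,8)],
'tape_place':[box(-42,42,-33,33,8,8)],
'square_place':[box(-39.5,-.5,-45,45,8,8),box(-.5,74.5,13,45,8,8)]}
S=4
def render(cam,name,p,zb,shape=(480,640),off=(0,0),scale=S):
    im=np.zeros((int(shape[0]*scale),int(shape[1]*scale)),np.uint8)
    c,s=np.cos(p[2]),np.sin(p[2])
    m=camera_model(cam);K=np.array(m['mtx']);R=np.array(m['R']);t=np.array(m['t'])
    for b in MOD[name]:
        X=np.c_[p[0]+mm*(c*b[:,0]-s*b[:,1]),p[1]+mm*(s*b[:,0]+c*b[:,1]),zb+mm*b[:,2]]
        q=(K@(R@X.T+t[:,None])).T;q=q[:,:2]/q[:,2:]
        h=cv2.convexHull(((q+0.5-off)*scale-0.5).astype(np.float32)).astype(float)
        cv2.fillConvexPoly(im,np.round(h*16).astype(np.int32),255,lineType=cv2.LINE_AA,shift=4)
    return im
def fit(cam,name,mask,p0,zb):
    ys,xs=np.nonzero(mask);x0,y0=xs.min()-25,ys.min()-25;w,hh=xs.max()-x0+25,ys.max()-y0+25
    M=cv2.resize(mask[y0:y0+hh,x0:x0+w].astype(np.float32),None,fx=S,fy=S,interpolation=cv2.INTER_LINEAR)
    def cost(p):
        r=render(cam,name,(p[0],p[1],p[2]),zb,(hh,w),np.array([x0,y0])).astype(np.float32)/255
        return 1-np.minimum(r,M).sum()/np.maximum(r,M).sum()
    best=None
    for d in (-.1,.0,.1):
        q=np.array(p0)+[0,0,d]
        r=minimize(cost,q,method='Nelder-Mead',options=dict(initial_simplex=q+np.array([[0,0,0],[.008,0,0],[0,.008,0],[0,0,.12]]),xatol=1e-4,fatol=1e-4))
        if best is None or r.fun<best.fun: best=r
    return best.x,1-best.fun
E
python3 - <<'E'
import cv2,numpy as np
im=cv2.imread('pics/top0.png');hsv=cv2.cvtColor(im,cv2.COLOR_BGR2HSV)
P=dict(mat=(440,270),matsh=(447,250),tape=(395,228),disc=(405,237),stem=(520,226),fence=(496,240),steel=(408,305),blade=(392,335),pl=(465,314),plb=(500,310),plr=(525,303),cork=(560,300),yel=(190,300),yelsh=(218,225),board=(170,300),rim=(225,264))
for k,(u,v) in P.items(): print(k,hsv[v,u],im[v,u])
E
```

```text
mat [ 75  53 124] [111 124  98]
matsh [73 50 91] [81 91 73]
tape [102 171 185] [185 136  61]
disc [ 99  14 234] [234 230 221]
stem [ 22 121 223] [117 196 223]
fence [ 12 180 105] [ 31  61 105]
steel [ 35  15 198] [186 198 196]
blade [103  15 235] [235 229 221]
pl [ 21 197 150] [ 34 115 150]
plb [ 21 195 195] [ 46 148 195]
plr [ 36  13 189] [179 189 187]
cork [ 20 134 221] [105 183 221]
yel [ 30 184 224] [ 62 224 222]
yelsh [ 21 181 179] [ 52 140 179]
board [100  26  59] [59 57 53]
rim [ 23 118 224] [120 198 224]
```

```bash
cat > run1.py <<'E'
from fit import *
import fit as F
im=cv2.imread('pics/top0.png');hsv=cv2.cvtColor(im,cv2.COLOR_BGR2HSV).astype(int)
H,Sx,V=hsv[...,0],hsv[...,1],hsv[...,2]
mat=(H>60)&(H<92)&(Sx>28)&(Sx<90)
roi=np.zeros((480,640),np.uint8);cv2.fillPoly(roi,[np.array([[366,197],[516,194],[525,353],[371,357]])],1)
tool=((~mat)&(roi>0)).astype(np.uint8)
tool=cv2.morphologyEx(tool,cv2.MORPH_OPEN,np.ones((2,2)))
yel=((H>=18)&(H<=35)&(Sx>150)&(V>120)).astype(np.uint8)
yel[:, :155]=0; yel[:,285:]=0
ov=im.copy();out={}
def comp(m,x0,y0,x1,y1):
    a=np.zeros_like(m);a[y0:y1,x0:x1]=m[y0:y1,x0:x1];return a
J=[('plane',tool,(450,285,535,335),(494,311),np.deg2rad(100)),('gauge',tool,(455,210,535,260),(494,233),np.deg2rad(-70)),
('tape',tool,(370,210,430,262),(400,236),np.deg2rad(60)),('square',tool,(368,285,430,350),(406,321),np.deg2rad(114)),
('plane_place',yel,(165,266,214,352),(190,309),0.),('gauge_place',yel,(232,180,275,263),(253,221),0.),('tape_place',yel,(225,285,272,336),(248,312),0.),('square_place',yel,(170,195,225,262),(205,220),np.pi)]
for n,m,b,uv,th in J:
    mk=comp(m,*b)
    zb=.003 if m is tool else .016
    p0=pix2w('top',uv,zb+(.02 if m is tool else .008));
    p,i=fit('top',n,mk,[p0[0],p0[1],th],zb)
    out[n]=p; print(n,np.round(p[:2],4),round(np.rad2deg(p[2]),1),'IoU %.3f'%i)
    for (col,k) in (((0,0,255),0),):
        r=render('top',n,p,zb,scale=1);c,_=cv2.findContours((r>127).astype(np.uint8),0,1);cv2.drawContours(ov,c,-1,col,1)
np.save('poses.npy',out,allow_pickle=True)
a=cv2.resize(ov[180:365,360:540],None,fx=3,fy=3,interpolation=cv2.INTER_NEAREST);b=cv2.resize(tool[180:365,360:540]*255,None,fx=1.2,fy=1.2)
cv2.imwrite('pics/ov_tools.png',a);cv2.imwrite('pics/ov_tray.png',cv2.resize(ov[170:360,145:295],None,fx=3,fy=3,interpolation=cv2.INTER_NEAREST))
E
time python3 run1.py
```

```text
plane [ 0.4467 -0.2975] 101.1 IoU 0.850
gauge [ 0.5956 -0.3068] -69.2 IoU 0.839
tape [ 0.5925 -0.1243] 66.4 IoU 0.914
square [ 0.4423 -0.122 ] 115.8 IoU 0.943
plane_place [0.4534 0.2895] -2.5 IoU 0.952
gauge_place [0.6252 0.1692] -2.4 IoU 0.938
tape_place [0.4484 0.177 ] -2.6 IoU 0.955
square_place [0.6304 0.2814] 177.1 IoU 0.924
real	0m11.993s
user	0m5.333s
sys	0m1.814s
```

View pics/ov_tools.png

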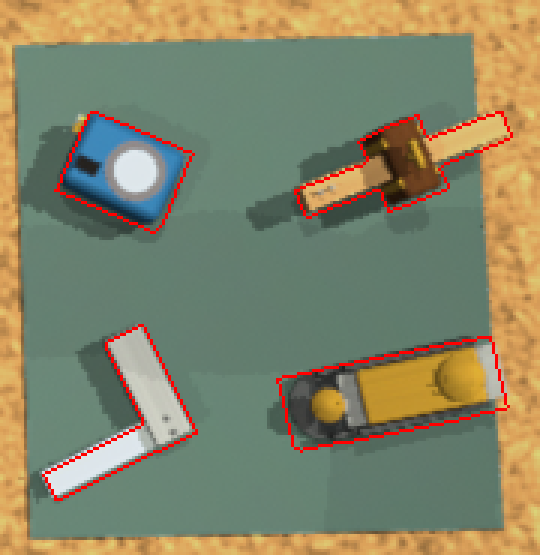

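View pics/ov_tray.png

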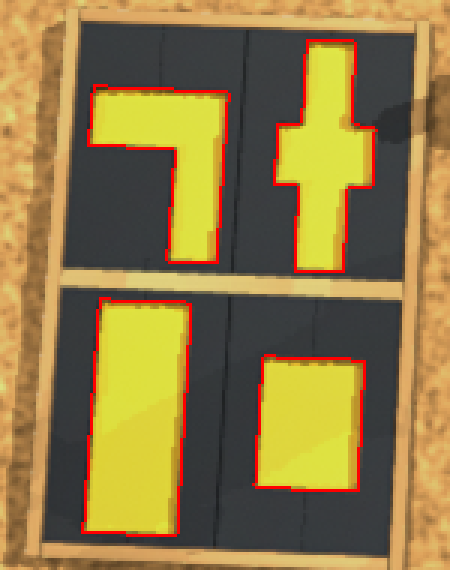

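```bash
python3 - <<'E'
from fit import *
P=np.load('poses.npy',allow_pickle=True).item()
im=cv2.imread('pics/scene0.png');k=3
a=cv2.resize(im[150:405,125:495],None,fx=2.1,fy=2.1,interpolation=cv2.INTER_CUBIC)
for n,p in P.items():
    r=render('scene',n,p,.016 if 'place' in n else .003,(255,370),np.array([125,150]),2.1)
    r=r[:a.shape[0],:a.shape[1]]
    c,_=cv2.findContours((r>127).astype(np.uint8),0,1);cv2.drawContours(a,c,-1,(0,0,255),1)
cv2.imwrite('pics/ov_scene.png',a);print(a.shape)
print('glue',pix2w('top',(339,195),0.08),'cap',pix2w('top',(340.5,171),.165),'offcut',pix2w('top',(342,297.5),.022))
# reach/IK checks
for n in P:
    p=P[n]; th=p[2]
    for off in (0,np.pi):
        c,s=np.cos(th+off),np.sin(th+off)
        R=np.array([[c,s,0],[s,-c,0],[0,0,-1.]])
        for z in (.02,.27):
            q=inverse_kinematics([p[0],p[1],z],R); print(n,off>0,z,None if q is None else np.round(q,2))
E
```

```text
(536, 777, 3)
glue [ 0.66568709 -0.00189372  0.08      ] cap [ 0.69086714 -0.00371391  0.165     ] offcut [ 0.47344329 -0.0070942   0.022     ]
plane False 0.02 [ 0.59  0.92 -0.16  1.96  0.45  0.29  0.26]
plane False 0.27 [ 0.45  0.52  0.08  1.79 -0.05  0.83  0.75]
plane True 0.02 [ 0.37  0.94  0.22  1.98 -0.66  0.3  -1.8 ]
plane True 0.27 [-0.07  0.76  1.09  1.82 -0.78  1.06 -1.63]
gauge False 0.02 [ 0.09  1.13  0.65  1.56 -0.91  0.77 -1.63]
gauge False 0.27 [-0.04  0.94  1.09  1.4  -0.84  1.3  -1.69]
gauge True 0.02 [ 0.59  1.04 -0.36  1.53  0.52  0.67  0.34]
gauge True 0.27 [ 0.41  0.71 -0.01  1.37  0.01  1.06  0.76]
tape False 0.02 [ 0.14  0.96 -0.02  1.76  0.03  0.42 -0.31]
tape False 0.27 [ 0.04  0.62  0.16  1.59 -0.11  0.94 -0.17]
tape True 0.02 [ 0.56  1.1  -0.82  1.73  1.07  0.83  1.95]
tape True 0.27 [ 0.52  0.69 -0.71  1.56  0.5   1.07  2.41]
square False 0.02 [ 0.2   0.9  -0.05  2.2   0.69  0.06 -0.07]
square False 0.27 [ 0.21  0.42 -0.06  2.    0.03  0.73  0.58]
square True 0.02 [ 0.3   0.9  -0.22  2.19  1.22  0.18  2.54]
square True 0.27 [-0.46  0.65  1.09  2.03 -0.73  
[... 375 characters left out ...]
 0.74  0.55  1.47 -0.41  1.06 -1.59]
gauge_place True 0.02 [-0.18  1.01 -0.3   1.61  0.46  0.59  0.8 ]
gauge_place True 0.27 [-0.15  0.7  -0.36  1.44  0.26  1.06  0.97]
tape_place False 0.02 [-0.52  0.91  0.08  2.13 -0.55  0.12 -1.54]
tape_place False 0.27 [-0.83  0.5   0.56  1.96 -0.37  0.78 -1.68]
tape_place True 0.02 [-0.41  0.9  -0.1   2.13  0.59  0.14  0.46]
tape_place True 0.27 [-0.23  0.46 -0.36  1.93  0.23  0.79  0.81]
square_place False 0.02 [-0.34  1.05 -0.29  1.46  0.4   0.69  0.72]
square_place False 0.27 [-0.32  0.76 -0.35  1.29  0.27  1.14  0.83]
square_place True 0.02 [-0.68  1.09  0.41  1.48 -0.58  0.69 -1.64]
square_place True 0.27 [-0.75  0.81  0.57  1.32 -0.44  1.14 -1.76]
```

View pics/ov_scene.png

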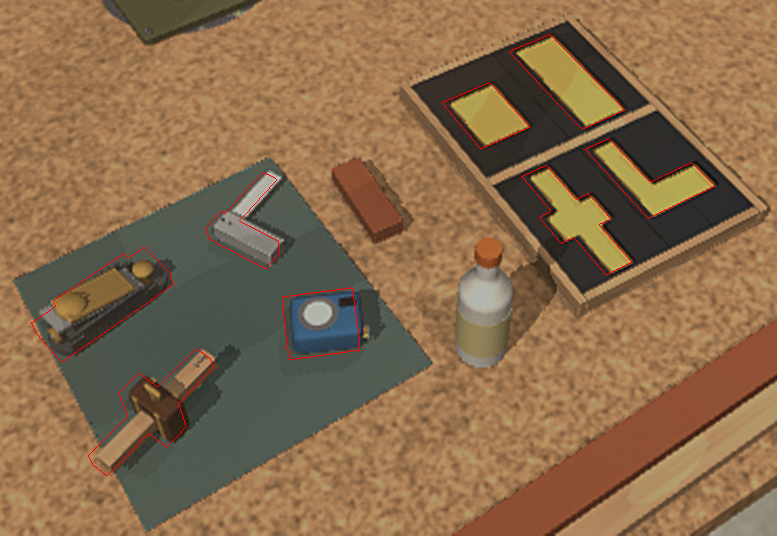

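```bash
python3 - <<'E'
from fit import *
P=np.load('poses.npy',allow_pickle=True).item()
im=cv2.imread('pics/scene0.png');hsv=cv2.cvtColor(im,cv2.COLOR_BGR2HSV).astype(int)
H,Sx,V=hsv[...,0],hsv[...,1],hsv[...,2]
yel=((H>=18)&(H<=35)&(Sx>110)&(V>90)).astype(np.uint8)
for n in [k for k in P if 'place' in k]:
    r=render('scene',n,P[n],.016,scale=1); mk=yel*(cv2.dilate(r,np.ones((9,9)))>0)
    p,i=fit('scene',n,mk.astype(np.uint8),P[n],.016); print(n,np.round((p-P[n])[:2]*1000,1),np.rad2deg(p[2]-P[n][2]).round(1),round(i,3))
blue=((H>95)&(H<115)&(Sx>100)).astype(np.uint8);blue=cv2.morphologyEx(blue,cv2.MORPH_CLOSE,np.ones((15,15)));blue[:280]=0;blue[330:]=0;blue[:,:250]=0;blue[:,310:]=0
p,i=fit('scene','tape',blue,P['tape'],.003);print('tape',np.round((p-P['tape'])*1000,1),i)
st=((Sx<50)&(V>110)).astype(np.uint8);st[:225]=0;st[280:]=0;st[:,:220]=0;st[:,265:]=0
p,i=fit('scene','square',st,P['square'],.003);print('sq',np.round((p-P['square'])*1000,1),i)
E
```

```text
plane_place [1.2 4.6] 0.2 0.869
gauge_place [2.5 4. ] 0.1 0.835
tape_place [1.4 4.4] -0.3 0.857Traceback (most recent call last):
  File "<stdin>", line 8, in <module>
  File "fit.py", line 34, in fit
    r=minimize(cost,q,method='Nelder-Mead',options=dict(initial_simplex=q+np.array([[0,0,0],[.008,0,0],[0,.008,0],[0,0,.12]]),xatol=1e-4,fatol=1e-4))
    res = _minimize_neldermead(fun, x0, args, callback, bounds=bounds,
                               **options)
    fxr = func(xr)
    fx = function(np.copy(x), *(wrapper_args + args))
  File "fit.py", line 29, in cost
    r=render(cam,name,(p[0],p[1],p[2]),zb,(hh,w),np.array([x0,y0])).astype(np.float32)/255
      ~~~~~~^^^^^^^^^^^^^^^^^^^^^^^^^^^^^^^^^^^^^^^^^^^^^^^^^^^^^^^
  File "fit.py", line 18, in render
    m=camera_model(cam);K=np.array(m['mtx']);R=np.array(m['R']);t=np.array(m['t'])
ValueError: time passes only in moves, steps and waits
```

```bash
python3 - <<'E'
import re
s=open('h.py').read()
s=s.replace("def save","""import os,pickle
_f='cams.pkl'
if not os.path.exists(_f):
    sleep(0.05)
    pickle.dump({c:camera_model(c) for c in('top','scene')},open(_f,'wb'))
_C=pickle.load(open(_f,'rb'))
def camera_model(c): return _C[c]
def save""",1)
open('h.py','w').write(s)
from h import *
print(camera_model('top')['t'],get_state()['time_s'])
P=np.load('poses.npy',allow_pickle=True).item()
off=np.array([.0008,.0021])   # half of the top/scene disagreement
for k in P: P[k][:2]+=off
np.save('poses_w.npy',P,allow_pickle=True)
E
cat > rob.py <<'E'
from h import *
P=np.load('poses_w.npy',allow_pickle=True).item()
ZT=.27
def Rz(jaw):  # tool pointing down, y axis (jaws) at world angle jaw
    # x axis: y x z with z=(0,0,-1)
    y=np.array([np.cos(jaw),np.sin(jaw),0]);z=np.array([0,0,-1.]);return np.c_[np.cross(y,z),y,z]
def st(): s=get_state();return round(s['time_s'],2),np.round(s['tcp_pos'],4).tolist(),np.round(s['contact_force'],1).tolist(),round(s['width'],3)
E
```

```text
[0.02708584 0.58249103 1.04475379] 1.15
```

```bash
cat >> rob.py <<'E'
def R(th):
    c,s=np.cos(th),np.sin(th); return np.array([[c,s,0],[s,-c,0],[0,0,-1.]])
D=np.deg2rad
E
python3 - <<'E'
from rob import *
p=P['plane']
print(np.round(p,3))
set_gripper(0.78)
move_to([p[0],p[1],ZT],R(p[2])); print(st())
z=.003+.0083
move_straight([p[0],p[1],z+.05],speed=.2)
save('top','pl_hov');save('scene','pl_hovs')
hit=move_straight([p[0],p[1],z],speed=.08,f_stop=8); print(hit,st())
E
python3 - <<'E'
import cv2,numpy as np
a=cv2.resize(cv2.imread('pics/pl_hov.png')[230:380,400:560],None,fx=2.4,fy=2.4)
b=cv2.resize(cv2.imread('pics/pl_hovs.png')[200:350,100:260],None,fx=2.4,fy=2.4)
cv2.imwrite('pics/pl_hov2.png',np.hstack([a,b]))
E
```

```text
[ 0.447 -0.295  1.764]
(4.53, [0.4481, -0.2944, 0.2699], [-0.6, -0.5, 0.4], 0.779)
False (6.6, [0.4475, -0.2954, 0.0112], [-0.1, -0.3, 0.1], 0.78)
```

View pics/pl_hov2.png

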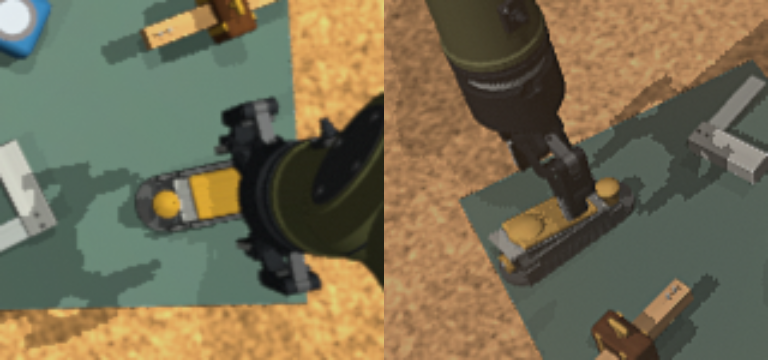

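The hover pictures (left: top, right: scene) show the fingers straddling the plane's cheeks at its middle, with the jaws across its width. I'll grip and lift.

```bash
python3 - <<'E'
from rob import *
p=P['plane'];g=P['plane_place']
set_gripper(0.0,60); print('grip',st())
move_straight([p[0],p[1],.06],speed=.08); print(st())
move_straight([p[0],p[1],ZT],speed=.25); print(st())
move_to([g[0],g[1],ZT],R(g[2]+np.pi)); print(st())
move_straight([g[0],g[1],.06],speed=.2); print(st())
save('top','pl_pre');save('scene','pl_pres')
import cv2
a=cv2.resize(cv2.imread('pics/pl_pre.png')[240:390,130:290],None,fx=2.4,fy=2.4)
b=cv2.resize(cv2.imread('pics/pl_pres.png')[130:280,310:470],None,fx=2.4,fy=2.4)
cv2.imwrite('pics/pl_pre2.png',np.hstack([a,b]))
E
```

```text
grip (6.92, [0.4491, -0.2956, 0.0124], [1.4, 1.6, 5.4], 0.521)
(7.68, [0.4473, -0.2952, 0.06], [0.6, 0.6, -5.7], 0.525)
(8.68, [0.4462, -0.2945, 0.2685], [-0.1, 0.0, -7.4], 0.523)
(10.78, [0.4552, 0.2898, 0.2698], [-0.0, -0.1, -6.2], 0.525)
(11.98, [0.455, 0.2921, 0.0609], [-0.6, 0.2, -5.9], 0.526)
```

View pics/pl_pre2.png

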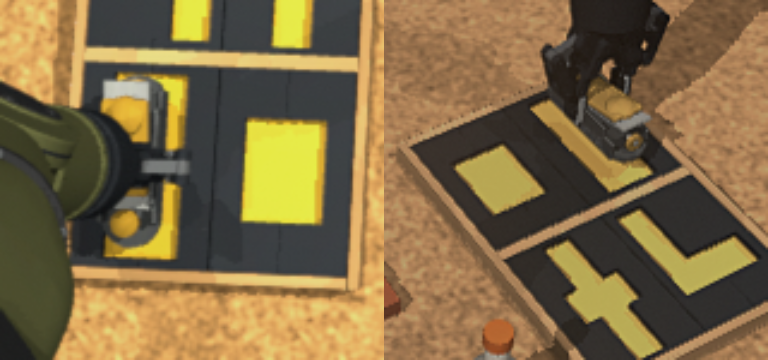

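```bash
python3 - <<'E'
from fit import *
P=np.load('poses_w.npy',allow_pickle=True).item();g=P['plane_place']
outs=[]
for cam,f,(y0,x0) in(('top','pl_pre',(240,130)),('scene','pl_pres',(130,310))):
    a=cv2.resize(cv2.imread(f'pics/{f}.png')[y0:y0+150,x0:x0+160],None,fx=2.4,fy=2.4)
    for n,p,zb,col in(('plane',[.455,.2918,g[2]+np.pi],.0526,(0,0,255)),('plane_place',g,.016,(255,0,255))):
        r=render(cam,n,p,zb,(150,160),np.array([x0,y0]),2.4)
        c,_=cv2.findContours((r>127).astype(np.uint8),0,1);cv2.drawContours(a,c,-1,col,1)
    outs.append(a)
cv2.imwrite('pics/pl_pre3.png',np.hstack(outs))
E
```

```text
(no output)
```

View pics/pl_pre3.png

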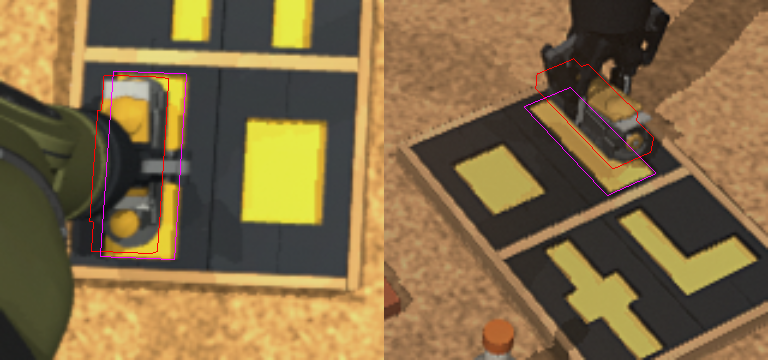

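```bash
python3 - <<'E'
from rob import *
g=P['plane_place']
move_straight([g[0],g[1],.036],speed=.1,f_stop=6); print(st())
a=save('top','pl_low')[:,:,::-1];b=save('scene','pl_lows')[:,:,::-1]
cv2.imwrite('pics/pl_low2.png',np.hstack([cv2.resize(a[260:360,150:220],None,fx=5.5,fy=5.5,interpolation=cv2.INTER_CUBIC),cv2.resize(b[150:250,350:425],None,fx=5.5,fy=5.5,interpolation=cv2.INTER_CUBIC)]))
E
```

```text
(12.47, [0.454, 0.2914, 0.036], [0.9, 0.8, -6.9], 0.523)
```

View pics/pl_low2.png

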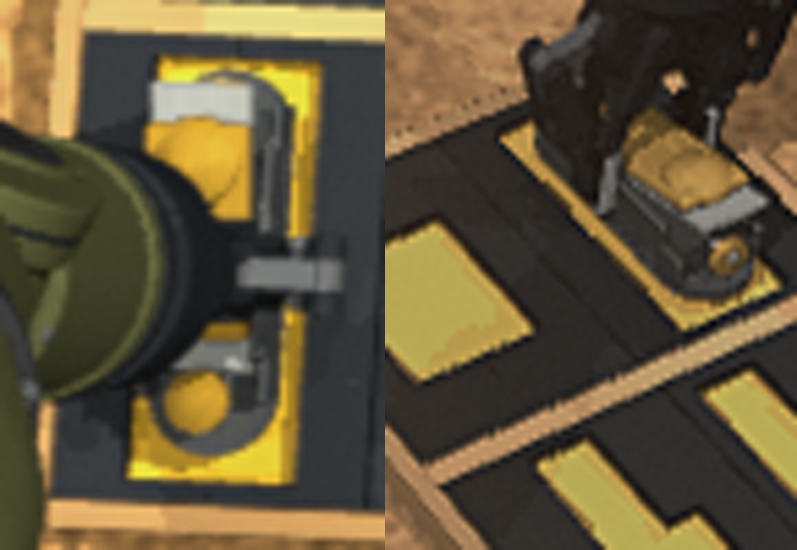

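The sole hovers inside the recess outline. The gaps are about 4 mm at the heel and 9 mm at the toe, so I'll shift by −2.3 mm in x and −1.2 mm in y, then lower until contact.

```bash
python3 - <<'E'
from rob import *
g=P['plane_place'];x,y=g[0]-.0023,g[1]-.0012
move_straight([x,y,.036],speed=.05)
hit=move_straight([x,y,.0215],speed=.03,f_stop=3.5); print(hit,st())
sleep(.2);print(st())
E
```

```text
True (13.22, [0.452, 0.2904, 0.0253], [-0.2, 0.0, 3.2], 0.524)
(13.43, [0.452, 0.2903, 0.0253], [0.9, -0.2, 6.2], 0.523)
```

```bash
python3 - <<'E'
from rob import *
g=P['plane_place'];x,y=g[0]-.0023,g[1]-.0012
set_gripper(0.72); print(st())
move_straight([x,y,.12],speed=.12); print(st())
move_straight([x,y,ZT],speed=.3)
p=P['gauge']
move_to([p[0],p[1],ZT],R(p[2]+np.pi)); print(st())
a=save('top','pl_done')[:,:,::-1];b=save('scene','pl_dones')[:,:,::-1]
cv2.imwrite('pics/pl_done2.png',np.hstack([cv2.resize(a[260:360,150:220],None,fx=5.5,fy=5.5,interpolation=cv2.INTER_CUBIC),cv2.resize(b[150:250,350:425],None,fx=5.5,fy=5.5,interpolation=cv2.INTER_CUBIC)]))
E
```

```text
(13.73, [0.4509, 0.2895, 0.0244], [0.1, -0.0, 1.2], 0.72)
(14.68, [0.4515, 0.29, 0.1195], [0.1, -0.0, -0.2], 0.718)
(17.52, [0.5973, -0.3026, 0.27], [-1.0, 0.5, 0.2], 0.718)
```

View pics/pl_done2.png

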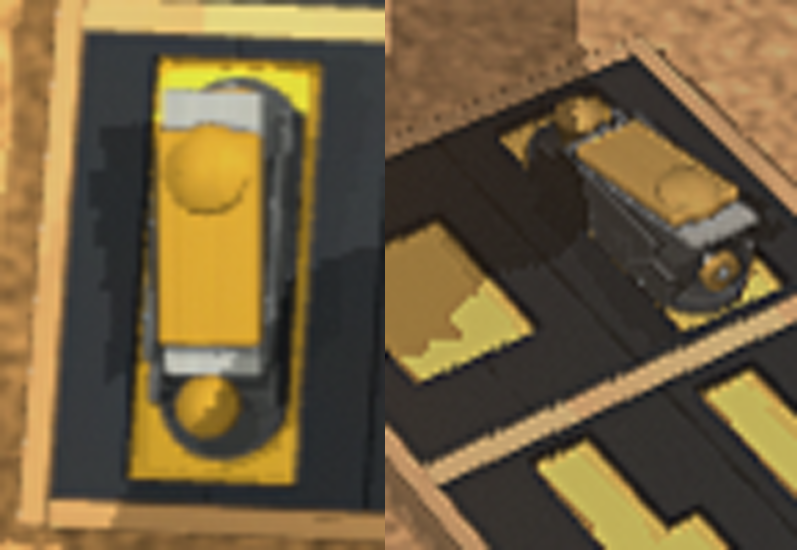

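The plane sits inside its recess, with its sole within the yellow outline on all sides. Both corrections point to the top camera being nearly right in y, so I'll trim the common offset by −1.6 mm in y. The gauge is next.

```bash
python3 - <<'E'
from rob import *
for k in P: P[k][:2]+=[-.0003,-.0016]
np.save('poses_w.npy',P,allow_pickle=True)
p=P['gauge']
set_gripper(0.8)
z=.003+.009
move_straight([p[0],p[1],.09],R(p[2]+np.pi),speed=.2)
a=save('top','ga_hov')[:,:,::-1];b=save('scene','ga_hovs')[:,:,::-1]
cv2.imwrite('pics/ga_hov2.png',np.hstack([cv2.resize(a[180:290,440:550],None,fx=3.5,fy=3.5),cv2.resize(b[290:400,140:250],None,fx=3.5,fy=3.5)]))
E
```

```text
(no output)
```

View pics/ga_hov2.png

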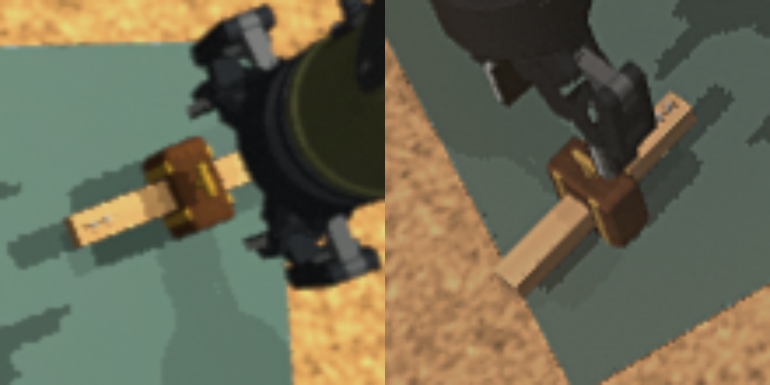

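```bash
python3 - <<'E'
from rob import *
p=P['gauge'];g=P['gauge_place'];z=.0115
hit=move_straight([p[0],p[1],z],speed=.08,f_stop=5); print(hit,st())
if not hit:
    a=save('top','ga_lo')[:,:,::-1];b=save('scene','ga_los')[:,:,::-1]
    set_gripper(0.0,40); print('grip',st())
    move_straight([p[0],p[1],.06],speed=.08); print(st())
    move_straight([p[0],p[1],ZT],speed=.25); print(st())
    move_to([g[0],g[1],ZT],R(g[2]+np.pi)); print(st())
    move_straight([g[0],g[1],.06],speed=.2)
    move_straight([g[0],g[1],.037],speed=.1,f_stop=5); print(st())
    a=save('top','ga_low')[:,:,::-1];b=save('scene','ga_lows')[:,:,::-1]
    cv2.imwrite('pics/ga_low2.png',np.hstack([cv2.resize(a[175:275,215:290],None,fx=5.2,fy=5.2,interpolation=cv2.INTER_CUBIC),cv2.resize(b[210:310,360:435],None,fx=5.2,fy=5.2,interpolation=cv2.INTER_CUBIC)]))
E
```

```text
False (20.14, [0.5966, -0.3065, 0.0121], [-0.4, -0.0, 0.3], 0.803)
grip (20.54, [0.5969, -0.3064, 0.0122], [0.1, 0.1, 4.9], 0.582)
(21.3, [0.5959, -0.3062, 0.0599], [0.1, 0.3, -1.3], 0.584)
(22.29, [0.5951, -0.3058, 0.2683], [-0.5, -0.3, -2.1], 0.578)
(24.03, [0.6265, 0.1672, 0.2698], [0.6, -0.4, -0.6], 0.58)
(25.62, [0.6253, 0.1695, 0.0365], [0.7, 0.1, -1.2], 0.581)
```

View pics/ga_low2.png

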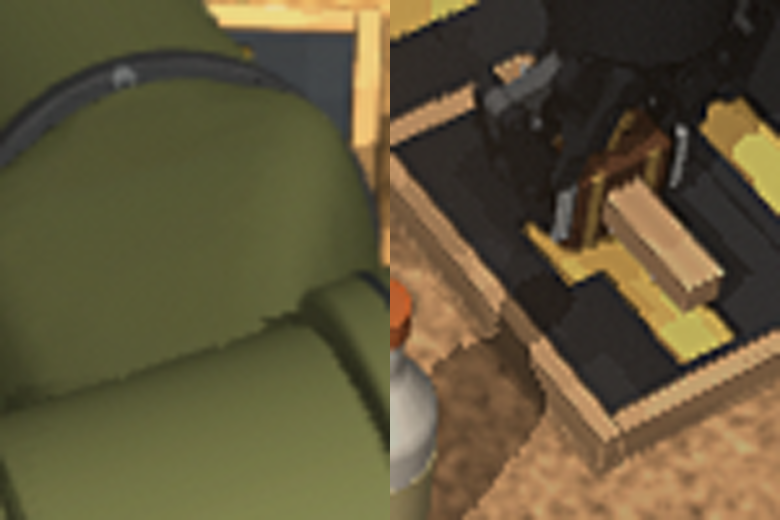

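```bash
cat > ovs.py <<'E'
from fit import *
def ov(f,tool,pt,zb,place,pg,y0,x0,h,w,k,out,so=np.array([.0010,.0038,0])):
    a=cv2.resize(cv2.imread(f'pics/{f}.png')[y0:y0+h,x0:x0+w],None,fx=k,fy=k,interpolation=cv2.INTER_CUBIC)
    for n,p,z,col in((tool,pt,zb,(0,0,255)),(place,pg,.016,(255,0,255))):
        r=render('scene',n,np.array(p)+so,z,(h,w),np.array([x0,y0]),k)
        c,_=cv2.findContours((r>127).astype(np.uint8),0,1);cv2.drawContours(a,c,-1,col,1)
    cv2.imwrite(f'pics/{out}.png',a)
E
python3 - <<'E'
from ovs import *
P=np.load('poses_w.npy',allow_pickle=True).item();g=P['gauge_place']
ov('ga_lows','gauge',[.6253,.1695,g[2]+np.pi],.0273,'gauge_place',g,200,350,110,110,6,'ga_ov')
E
```

```text
(no output)
```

View pics/ga_ov.png

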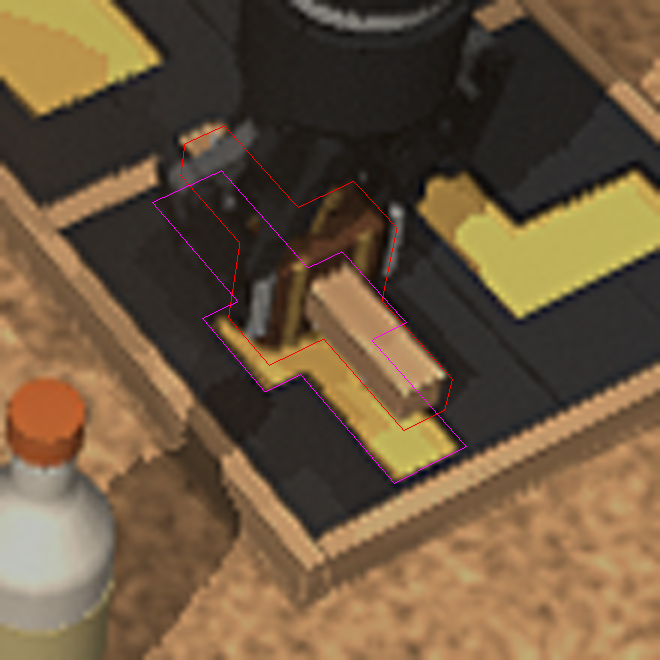

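The overlay puts the gauge about 2 mm too far to −x. This agrees with the small misfit of the fence in the first fit. I'll shift +2 mm in x and lower.

```bash
python3 - <<'E'
from rob import *
g=P['gauge_place'];x,y=g[0]+.002,g[1]
move_straight([x,y,.037],speed=.05)
hit=move_straight([x,y,.022],speed=.03,f_stop=3); print(hit,st())
sleep(.2);print(st()); save('scene','ga_in')
E
python3 - <<'E'
from ovs import *
P=np.load('poses_w.npy',allow_pickle=True).item();g=P['gauge_place']
ov('ga_in','gauge',[g[0],g[1],g[2]+np.pi],.016,'gauge_place',g,200,350,110,110,6,'ga_ov2')
E
```

```text
True (26.39, [0.6277, 0.1697, 0.0251], [0.1, 0.3, 3.1], 0.58)
(26.59, [0.6277, 0.1697, 0.0251], [-0.1, 0.6, 4.8], 0.581)
```

View pics/ga_ov2.png

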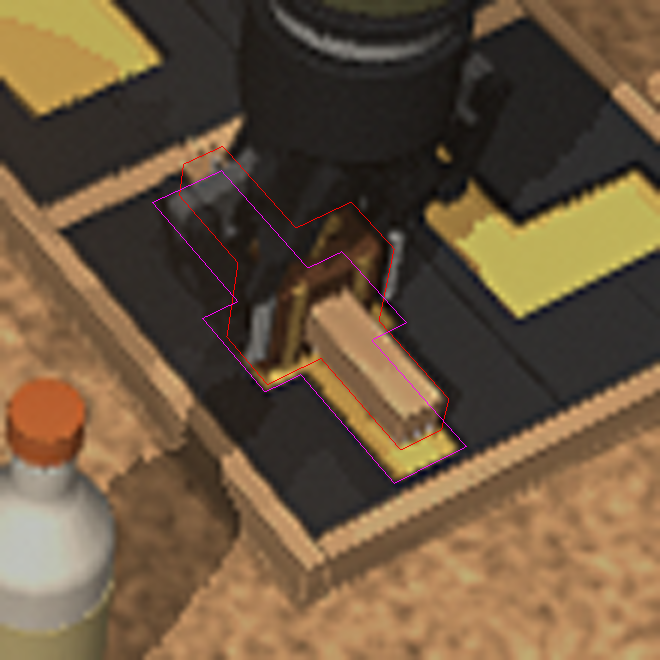

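The gauge is on the floor: contact came at TCP z 0.0251 against 0.0252 expected, and the outline agrees. I'll release it and move to the tape.

```bash
python3 - <<'E'
from rob import *
g=P['gauge_place'];x,y=g[0]+.002,g[1]
set_gripper(0.78); print(st())
move_straight([x,y,.14],speed=.12); print(st())
move_straight([x,y,ZT],speed=.3)
p=P['tape']
move_to([p[0],p[1],ZT],R(p[2])); print(st())
set_gripper(0.85)
move_straight([p[0],p[1],.08],R(p[2]),speed=.2)
a=save('top','ga_done')[:,:,::-1];b=save('scene','ga_dones')[:,:,::-1]
cv2.imwrite('pics/ga_done2.png',np.vstack([np.hstack([cv2.resize(a[175:275,215:290],None,fx=4,fy=4),cv2.resize(b[210:310,360:435],None,fx=4,fy=4)]),np.hstack([cv2.resize(a[200:275,370:445],None,fx=4,fy=4)[:200],cv2.resize(b[265:340,240:315],None,fx=4,fy=4)[:200]])]))
E
```

```text
(26.95, [0.6266, 0.1691, 0.0242], [0.0, 0.7, 0.8], 0.78)
(28.06, [0.6271, 0.1694, 0.1391], [-0.1, 0.3, 0.7], 0.777)
(29.77, [0.5931, -0.1219, 0.269], [-0.7, 0.3, -1.0], 0.78)
```

View pics/ga_done2.png

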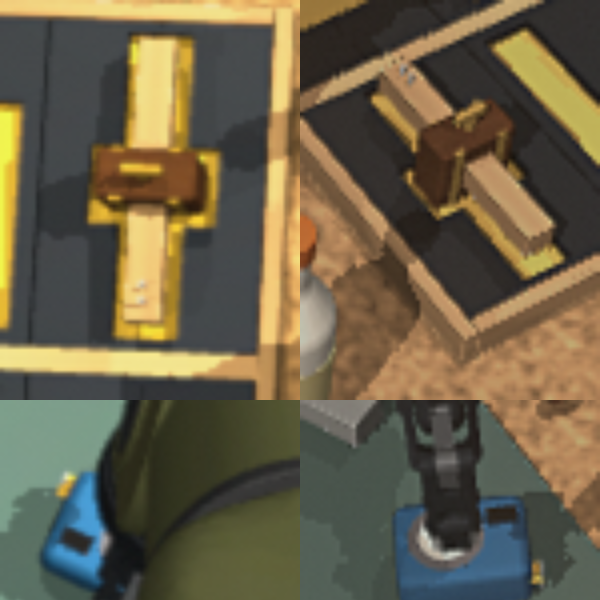

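The gauge lies in its cross recess with yellow showing around the fence and stem. The gripper is over the tape's disc, so I'll go on with the tape.

```bash
python3 - <<'E'
from rob import *
p=P['tape'];g=P['tape_place'];z=.011
hit=move_straight([p[0],p[1],z],speed=.08,f_stop=5); print(hit,st())
if not hit:
    set_gripper(0.0,45); print('grip',st())
    move_straight([p[0],p[1],.06],speed=.08); print(st())
    move_straight([p[0],p[1],ZT],speed=.25); print(st())
    move_to([g[0],g[1],ZT],R(g[2]+np.pi)); print(st())
    move_straight([g[0],g[1],.06],speed=.2)
    move_straight([g[0],g[1],.037],speed=.1,f_stop=5); print(st())
    a=save('top','ta_low')[:,:,::-1];b=save('scene','ta_lows')[:,:,::-1]
    cv2.imwrite('pics/ta_low2.png',np.hstack([cv2.resize(a[270:350,210:290],None,fx=4.8,fy=4.8,interpolation=cv2.INTER_CUBIC),cv2.resize(b[160:240,320:400],None,fx=4.8,fy=4.8,interpolation=cv2.INTER_CUBIC)]))
    print(a.shape)
E
```

```text
False (32.23, [0.5935, -0.124, 0.0114], [-0.3, 0.0, -0.7], 0.85)
grip (32.54, [0.5937, -0.124, 0.012], [-0.1, 0.1, 6.3], 0.601)
(33.3, [0.5928, -0.1237, 0.06], [-0.1, -0.1, -2.3], 0.603)
(34.29, [0.5919, -0.1235, 0.2684], [-0.5, -0.1, -2.0], 0.595)
(35.56, [0.4496, 0.1762, 0.2695], [0.5, -0.8, -2.3], 0.598)
(37.14, [0.449, 0.1775, 0.0373], [-0.6, -0.7, -0.8], 0.597)
(480, 640, 3)
```

View pics/ta_low2.png

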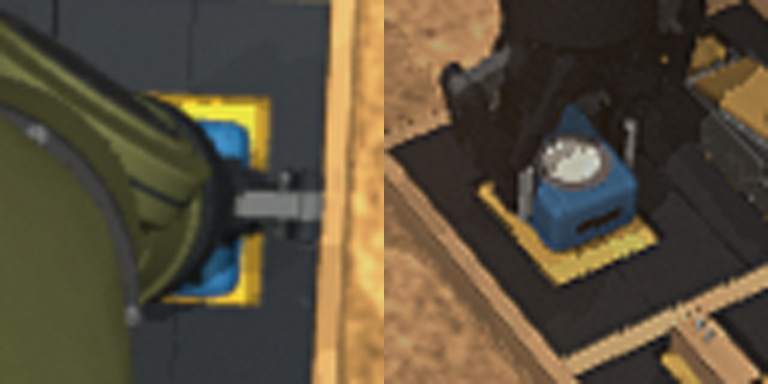

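```bash
python3 - <<'E'
from ovs import *
P=np.load('poses_w.npy',allow_pickle=True).item();g=P['tape_place']
ov('ta_lows','tape',[.449+.0035,.1775-.0005,g[2]+np.pi],.0283,'tape_place',g,160,320,80,80,7,'ta_ov')
E
```

```text
(no output)
```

View pics/ta_ov.png

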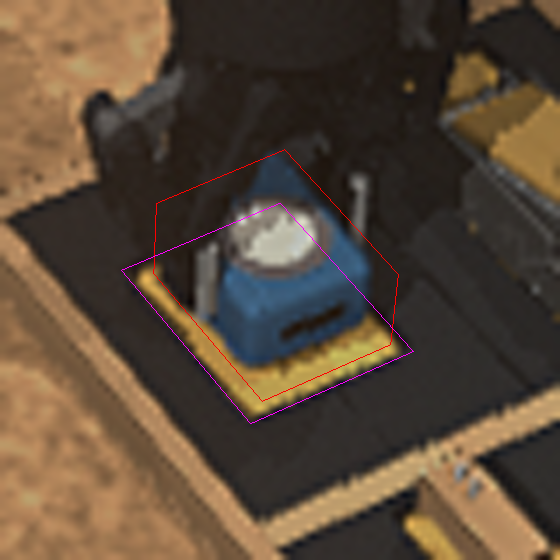

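```bash
python3 - <<'E'
from rob import *
g=P['tape_place'];x,y=g[0]+.0040,g[1]-.0005
move_straight([x,y,.031],speed=.05,f_stop=3);print(st())
a=save('top','ta_low3')[:,:,::-1];b=save('scene','ta_lows3')[:,:,::-1]
cv2.imwrite('pics/ta_low4.png',np.hstack([cv2.resize(a[270:350,210:290],None,fx=4.8,fy=4.8,interpolation=cv2.INTER_CUBIC),cv2.resize(b[160:240,320:400],None,fx=4.8,fy=4.8,interpolation=cv2.INTER_CUBIC)]))
E
```

```text
(37.53, [0.4533, 0.1769, 0.0309], [-0.4, -0.5, -1.9], 0.6)
```

View pics/ta_low4.png

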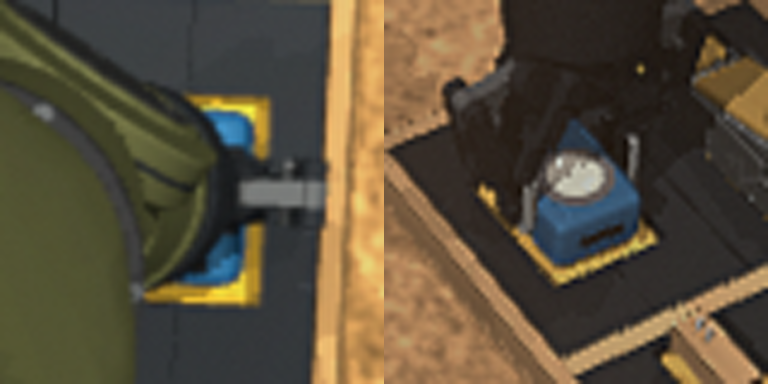

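The tape is now centred between rows 95 and 305, with gaps of 17 and 20 crop pixels (about 7 and 8 mm). I'll lower it.

```bash
python3 - <<'E'
from rob import *
g=P['tape_place'];x,y=g[0]+.0040,g[1]-.0005
hit=move_straight([x,y,.0205],speed=.03,f_stop=3); print(hit,st())
sleep(.2);print(st()); save('scene','ta_in')
set_gripper(0.78); print(st())
move_straight([x,y,.12],speed=.12); print(st())
move_straight([x,y,ZT],speed=.3)
p=P['square'];c,s=np.cos(p[2]),np.sin(p[2]);q=p[:2]-.020*np.array([c,s])
for th in (p[2]+np.pi/2,p[2]-np.pi/2):
    print(np.rad2deg(th),inverse_kinematics([q[0],q[1],ZT],R(th)),inverse_kinematics([q[0],q[1],.012],R(th)))
g=P['square_place'];c,s=np.cos(g[2]),np.sin(g[2]);q=g[:2]-.020*np.array([c,s])
for th in (g[2]+np.pi/2,g[2]-np.pi/2):
    print(np.rad2deg(th),inverse_kinematics([q[0],q[1],ZT],R(th)),inverse_kinematics([q[0],q[1],.024],R(th)))
E
```

```text
True (37.93, [0.4533, 0.1772, 0.0246], [0.4, -0.2, 3.3], 0.601)
(38.13, [0.4533, 0.1772, 0.0246], [0.4, -0.2, 3.4], 0.597)
(38.48, [0.4526, 0.1768, 0.0242], [-1.2, -0.7, 0.4], 0.776)
(39.43, [0.4526, 0.1768, 0.1196], [-0.7, 0.1, -0.9], 0.783)
205.79789919546815 [ 0.57467773  0.47702758 -0.5594815   1.94717082  0.34263951  0.81149273
  1.84725174] [ 0.24471658  0.91522672 -0.06942786  2.15570966  0.65459396  0.09044513
  1.57078763]
25.797899195468148 [-0.01945913  0.45452884  0.33349004  1.97556651 -0.21362217  0.74490681
 -0.68010044] [ 0.1902654   0.91806918  0.0194049   2.15784846 -0.23042063  0.06754586
 -0.68857252]
267.05244761480304 [-0.12657415  0.87322508 -0.81356393  1.20518044  0.61521858  1.30570471
  2.18358524] [-0.1541297   1.13956394 -0.69639054  1.38334601  0.82293516  0.91873399
  2.02048074]
87.05244761480306 [-0.50891732  0.7783978   0.07964088  1.23220963 -0.06170715  1.13330394
 -0.47742454] [-0.49736907  1.05624293  0.05198763  1.40626817 -0.07191988  0.6809267
 -0.46729138]
```

```bash
python3 - <<'E'
from rob import *
p=P['square'];c,s=np.cos(p[2]),np.sin(p[2]);q=p[:2]-.020*np.array([c,s]);th=p[2]-np.pi/2
set_gripper(0.6)
move_to([q[0],q[1],ZT],R(th)); print(st())
move_straight([q[0],q[1],.06],speed=.2); print(st(),get_state()['q'].round(3))
a=save('top','ta_done')[:,:,::-1];b=save('scene','ta_dones')[:,:,::-1]
cv2.imwrite('pics/sq_hov.png',np.vstack([np.hstack([cv2.resize(a[270:350,210:290],None,fx=4,fy=4),cv2.resize(b[160:240,320:400],None,fx=4,fy=4)])[:280],np.hstack([cv2.resize(a[280:360,360:440],None,fx=4,fy=4),cv2.resize(b[215:295,205:285],None,fx=4,fy=4)])[:310]]))
E
```

```text
(41.69, [0.4519, -0.1384, 0.2698], [0.1, 1.1, -0.7], 0.598)
(42.89, [0.4521, -0.1395, 0.0607], [0.1, 0.0, -0.1], 0.601) [ 0.148  0.82   0.089  2.153 -0.367  0.182 -0.55 ]
```

View pics/sq_hov.png

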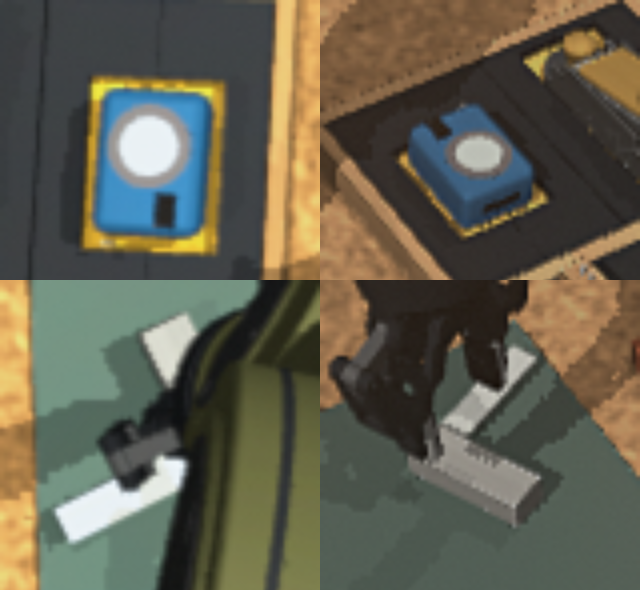

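```bash
python3 - <<'E'
from rob import *
c=np.array([.4521,-.1395]);d=np.array([np.cos(D(115.8)),np.sin(D(115.8))])
for r in (.025,.033,.04):
  for z in (.065,.1): print(r,z,w2pix('top',[*(c+r*d),z]).round(1),w2pix('scene',[*(c+r*d),z]).round(1))
E
```

```text
0.025 0.065 [401.3 314.2] [244.8 241.8]
0.025 0.1 [403.7 314.4] [242.9 231.4]
0.033 0.065 [397.5 316.1] [246.9 239.5]
0.033 0.1 [399.7 316.4] [245.1 229. ]
0.04 0.065 [394.1 317.7] [248.8 237.4]
0.04 0.1 [396.3 318.1] [247.1 226.9]
```

```bash
python3 - <<'E'
from rob import *
p=P['square'];c,s=np.cos(p[2]),np.sin(p[2]);q=p[:2]-.020*np.array([c,s])-.003*np.array([-s,c])
move_straight([q[0],q[1],.028],speed=.1,f_stop=5);print(st())
b=save('scene','sq_lo')[:,:,::-1];a=save('top','sq_lot')[:,:,::-1]
cv2.imwrite('pics/sq_lo2.png',np.hstack([cv2.resize(a[280:360,360:440],None,fx=4.8,fy=4.8,interpolation=cv2.INTER_CUBIC),cv2.resize(b[215:295,205:285],None,fx=4.8,fy=4.8,interpolation=cv2.INTER_CUBIC)]))
E
```

```text
(43.47, [0.454, -0.1382, 0.028], [0.4, -0.6, 0.2], 0.596)
```

View pics/sq_lo2.png

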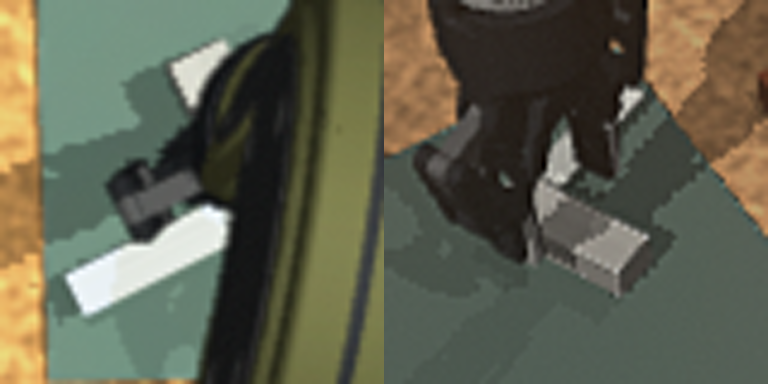

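The inner finger is in the crook, clear of the blade, and the outer finger is at the stock's outer face. I'll lower and grip.

```bash
python3 - <<'E'
from rob import *
p=P['square'];c,s=np.cos(p[2]),np.sin(p[2]);q=p[:2]-.020*np.array([c,s])-.003*np.array([-s,c])
hit=move_straight([q[0],q[1],.0135],speed=.05,f_stop=5);print(hit,st(),get_state()['q'].round(3))
if not hit:
    set_gripper(0.0,60);print('grip',st())
    move_straight([q[0],q[1],.06],speed=.06);print(st())
    move_straight([q[0],q[1],ZT],speed=.25);print(st())
    g=P['square_place'];c,s=np.cos(g[2]),np.sin(g[2]);q=g[:2]-.020*np.array([c,s])-.003*np.array([-s,c])
    th=g[2]-np.pi/2
    move_to([q[0],q[1],ZT],R(th));print(st())
    move_straight([q[0],q[1],.06],speed=.2)
    move_straight([q[0],q[1],.0405],speed=.08,f_stop=5);print(st())
    b=save('scene','sq_low')[:,:,::-1];a=save('top','sq_lowt')[:,:,::-1]
    cv2.imwrite('pics/sq_low2.png',np.hstack([cv2.resize(a[180:270,155:245],None,fx=4.2,fy=4.2,interpolation=cv2.INTER_CUBIC),cv2.resize(b[185:275,390:480],None,fx=4.2,fy=4.2,interpolation=cv2.INTER_CUBIC)]))
E
```

```text
False (44.01, [0.454, -0.1381, 0.0132], [-0.0, 1.1, -0.0], 0.595) [ 0.176  0.917  0.037  2.152 -0.382  0.08  -0.541]
grip (44.37, [0.4538, -0.1376, 0.0139], [-1.2, 1.9, 6.8], 0.271)
(45.29, [0.4541, -0.1381, 0.0599], [-0.0, -0.1, -3.9], 0.272)
(46.28, [0.4532, -0.1377, 0.2689], [-0.6, 0.7, -4.6], 0.272)
(47.98, [0.6517, 0.2812, 0.2701], [0.4, 0.3, -3.3], 0.27)
(49.58, [0.6503, 0.2836, 0.0396], [0.5, -0.0, -3.0], 0.267)
```

View pics/sq_low2.png

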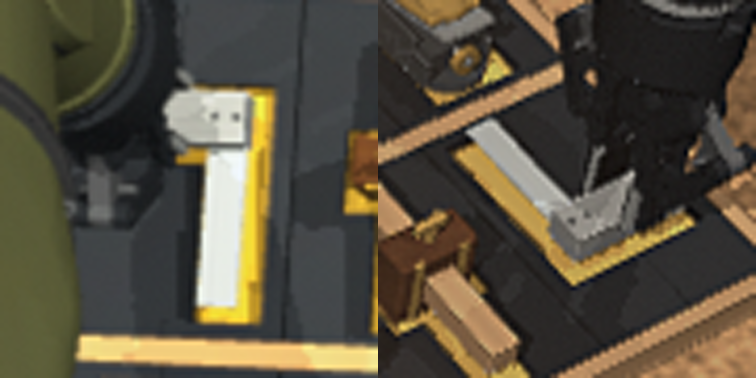

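```bash
cat > ov2.py <<'E'
from fit import *
SO={'top':np.array([-.0005,-.0005,0]),'scene':np.array([.0010,.0038,0])}
def ov2(items,views,out,k=4.2):
    o=[]
    for cam,f,y0,x0,h,w in views:
        a=cv2.resize(cv2.imread(f'pics/{f}.png')[y0:y0+h,x0:x0+w],None,fx=k,fy=k,interpolation=cv2.INTER_CUBIC)
        for n,p,z,col in items:
            r=render(cam,n,np.array(p)+SO[cam],z,(h,w),np.array([x0,y0]),k)
            c,_=cv2.findContours((r>127).astype(np.uint8),0,1);cv2.drawContours(a,c,-1,col,1)
        o.append(a)
    cv2.imwrite(f'pics/{out}.png',np.hstack(o))
E
python3 - <<'E'
from ov2 import *
P=np.load('poses_w.npy',allow_pickle=True).item();g=P['square_place']
c,s=np.cos(g[2]),np.sin(g[2]);q=g[:2]-.020*np.array([c,s])-.003*np.array([-s,c])
d=np.array([.6503,.2836])-q; print(d)
ov2([('square',[g[0]+d[0],g[1]+d[1],g[2]],.0287,(0,0,255)),('square_place',g,.016,(255,0,255))],[('top','sq_lowt',180,155,90,90),('scene','sq_low',185,390,90,90)],'sq_ov')
E
```

```text
[-0.0007657  -0.00030214]
```

View pics/sq_ov.png

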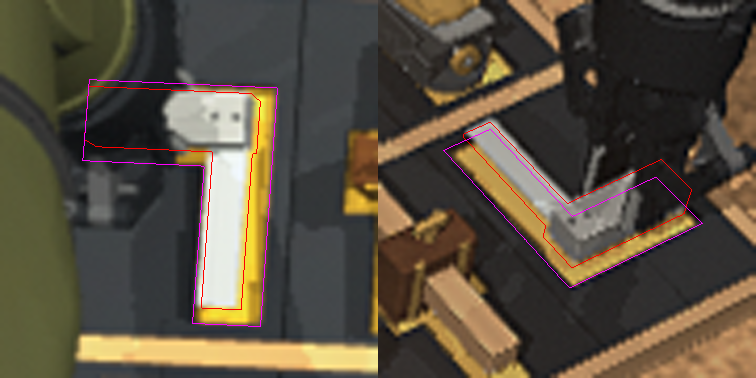

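The square sits about 2.3 mm too far to +y but is parallel to its recess. I'll correct that and lower.

```bash
python3 - <<'E'
from rob import *
g=P['square_place'];c,s=np.cos(g[2]),np.sin(g[2]);q=g[:2]-.020*np.array([c,s])-.003*np.array([-s,c])+[-.0005,-.0023]
move_straight([q[0],q[1],.0405],speed=.05)
hit=move_straight([q[0],q[1],.0225],speed=.03,f_stop=3); print(hit,st())
sleep(.2);print(st())
b=save('scene','sq_in')[:,:,::-1];a=save('top','sq_int')[:,:,::-1]
cv2.imwrite('pics/sq_in2.png',np.hstack([cv2.resize(a[180:270,155:245],None,fx=4.2,fy=4.2,interpolation=cv2.INTER_CUBIC),cv2.resize(b[185:275,390:480],None,fx=4.2,fy=4.2,interpolation=cv2.INTER_CUBIC)]))
E
```

```text
True (50.4, [0.6505, 0.2817, 0.027], [-0.5, 0.4, 3.3], 0.274)
(50.6, [0.6505, 0.2817, 0.027], [-0.8, -1.1, 5.9], 0.272)
```

View pics/sq_in2.png

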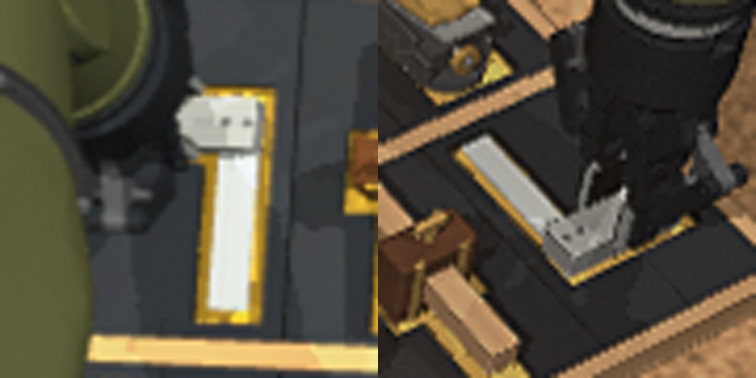

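Contact came at 0.0270 against 0.0269 expected, so it is on the floor and framed evenly. I'll release and back away.

```bash
python3 - <<'E'
from rob import *
s=get_state()['tcp_pos']
set_gripper(0.5); print(st())
move_straight([s[0],s[1],.12],speed=.12); print(st())
move_straight([s[0],s[1],ZT],speed=.3)
goto_joints([-1.067, 0.689, -0.195, 1.565, 0.157, 0.902, -0.215]); print(st())
a=save('top','fin')[:,:,::-1];b=save('scene','fins')[:,:,::-1]
for n in ['plane_center','gauge_center','tape_center','square_center','glue_center','offcut_center']:
    print(n,[(round(d['score'],2),np.round(d['xy'],1).tolist()) for d in search_frame('top',n)][:2])
E
python3 - <<'E'
from ov2 import *
P=np.load('poses_w.npy',allow_pickle=True).item()
it=[(n,[P[n+'_place'][0],P[n+'_place'][1],P[n+'_place'][2]+(0 if n=='square' else np.pi)],.016,(0,0,255)) for n in('plane','gauge','tape','square')]
ov2(it,[('top','fin',165,145,205,155)],'fin_top',2.9)
ov2(it,[('scene','fins',150,310,155,190)],'fin_scene',3.5)
a,b=cv2.imread('pics/top0.png'),cv2.imread('pics/fin.png')
d=cv2.absdiff(a,b).max(2); print('glue/offcut diff',d[160:205,325:360].max(),(d[160:205,325:360]>40).sum(),(d[265:330,328:355]>40).sum())
E
```

```text
(51.02, [0.649, 0.281, 0.0254], [0.8, 0.5, -0.8], 0.5)
(51.96, [0.6498, 0.2814, 0.1191], [-0.3, 0.3, -0.1], 0.499)
(54.3, [0.2852, 0.5568, 0.2315], [0.3, 0.4, -0.5], 0.499)
plane_center [(0.61, [188.5, 309.6])]
gauge_center [(0.87, [253.2, 217.7])]
tape_center [(0.83, [248.5, 310.2])]
square_center [(0.74, [206.6, 214.6])]
glue_center [(0.79, [339.9, 184.2])]
offcut_center [(0.57, [344.2, 298.6]), (0.51, [255.8, 230.8])]
glue/offcut diff 7 0 0
```

View pics/fin_top.png

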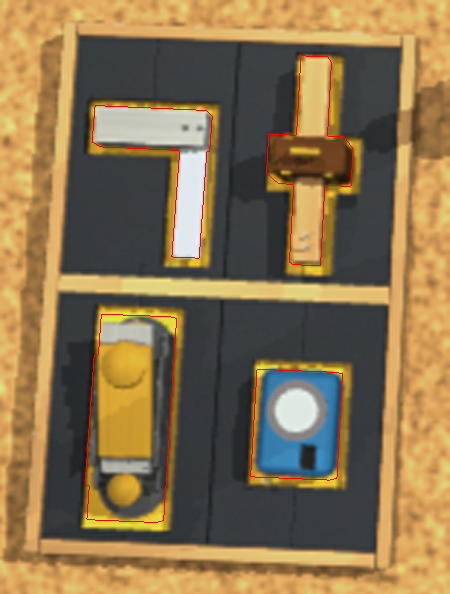

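View pics/fin_scene.png

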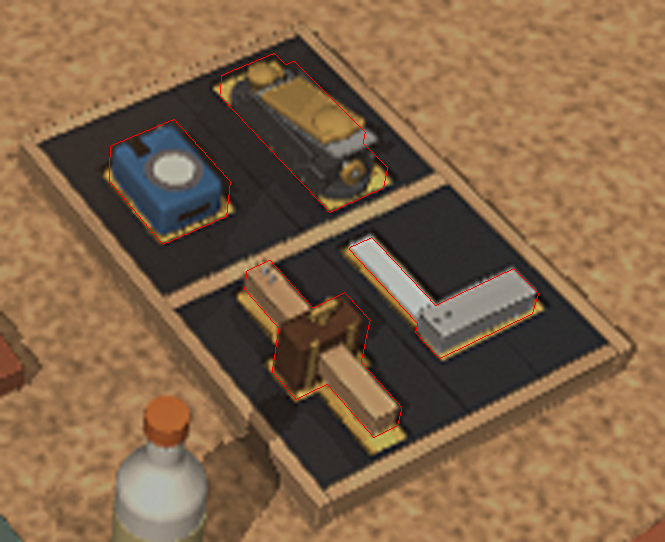

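View pics/fin.png

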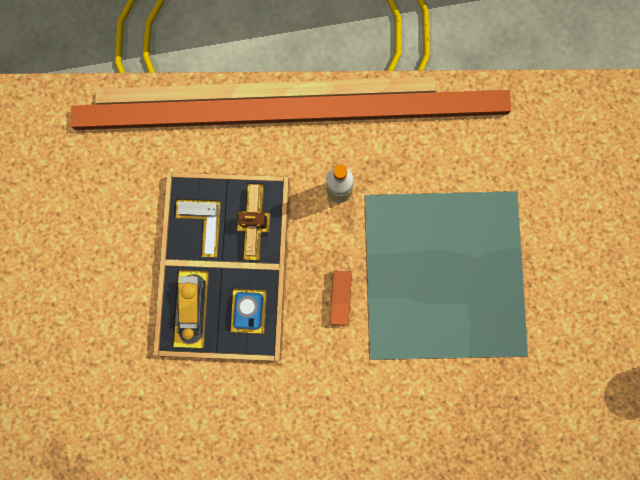

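The final pictures show all four tools inside their recess outlines, the mat empty, and the glue bottle and offcut unchanged. Handing in.

```bash
python3 - <<'E'
from bench import *
print(sign_off(), get_state()['time_s'])
E
```

```text
the job is handed in; nothing more can be done
the job is handed in; nothing more can be done
```

I put the block plane, marking gauge, tape measure and square back in their own recesses, in that order, and handed the job in at about 54.6 s of the 122 s allowed. I lowered each tool until it touched, then released it. The arm went back to its start pose before hand-in.

**Checks that agreed:**
- **Seating:** each tool touched down within about 0.4 mm of the height expected for its recess floor, with about 3 to 6 N of contact force.
- **Final pictures:** both cameras show all four tools inside their outlines and turned as the outlines show. The mat is empty.
- **Bystanders:** the glue bottle and offcut areas in the top picture are unchanged from the first one.

**Checks that disagreed:**
- **Calibration:** the two cameras differed by about 1.5 mm in x and 4.3 mm in y. I trimmed the positions using the tools held over the recesses, and shifted each one 2 to 4 mm before its final lowering.
- **Centring:** the tools are not perfectly centred, only within the 7 mm clearance. The plane looked a little nearer the −y side of its recess in the last top picture, by about 2 to 3 mm.
- **Gauge:** the arm hid the gauge from the top camera while I lowered it, so I judged that step from the scene camera alone. Later pictures from both cameras confirmed it.

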